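# Set out a chain-drive order for checking

### The arm

A 7-joint arm with a two-finger parallel gripper is mounted at the origin on the work surface. World frame = base frame: x ahead of the robot, y to its left, z up, the work surface at z = 0. Lengths are in m, angles in rad, forces in N, time in s.
With the tool pointing down it reaches from about 0.425 to 0.875 m from the base axis. Payload 4.7 kg.
Tool frame: the origin (TCP) lies midway between the tips of the shut fingers; the grasp point (between the pads) lies 19 mm behind it; z points along the fingers, y is the direction in which the jaws open and shut (so a half turn about z gives the same grasp; the last joint's range is limited). The gripper opens to 85 mm and grips with 20 to 120 N. Pads are 22 mm wide; open, the fingers measure 114 mm over their backs; the gripper's body (76 mm by 85 mm) begins 54 mm behind the grasp point. The pads swing forward as they close: fully open they stand 13 mm farther back than shut.
Start: joints at [-1.111, 0.321, -0.07, 1.45, 0.023, 1.371, -0.057], TCP at [0.28, 0.586, 0.231] pointing down, gripper open.
Joint ranges: [-2.86, 2.86], [-0.3, 2.09], [-1.38, 1.24], [0.06, 2.45], [-1.56, 4.7], [0.09, 2.05], [-2.69, 2.69]. Speed limits (rad/s): [2.57, 2.57, 3.14, 3.14, 3.14, 3.14, 3.14].

### API

Orientations are given as a unit quaternion [w, x, y, z].
In Python, from rig import arm gives the robot as it stands. The module is installed in compiled form; this text tells all that it offers.
- The arm moves only by the shell command python3 -m pendant 'ROWS'. ROWS is a JSON object of lists of equal length, an entry for each row: "linear": the shift along the world's x, y, z as a fraction of full scale, a list of three; "twist": the turn, a rotation vector about the world's x, y, z as a fraction of full scale, a list of three; "claw": the opening, from 0 (shut) to 1 (fully open). In form: {"linear": [[x, y, z], ...], "twist": [[rx, ry, rz], ...], "claw": [claw, ...]}. A call has 1 to 12 rows; each row is the pose to reach, as a shift and turn from the pose commanded when the call began; what a row does not reach only later rows make up. Full scale, the value 1, is 20 cm for a shift and pi/2 rad for a turn. A row lasts 1/8 s, in which the tool goes at most 62.5 mm and 10.7 degrees, less where a joint would pass 70% of its speed; a pose out of reach is approached as far as the arm can. A call with a number of a shift or a turn outside -1 to 1 is refused whole. A call with a gripper value outside its range is refused whole. The fingers move at their own pace and stop on an object; the grip force is fixed at half the most. Time passes only in rows, so rows that repeat a pose let the fingers close. It gives the time, the measured TCP pose, the force and the opening at its end, in the units of the state.
- arm.read_state(): the state, without advancing time (a new reading comes with each control period).
- arm.snapshot(name): name is "side" or "top"; returns a dict with "pixels" (384x512x3 uint8, red, green, blue), "z_map" (384x512 float32, m along the optical axis (not along the pixel's ray), 0 where there is no reading), "intrinsics" (3x3 intrinsics, pixels), "eye" and "rotation" of the camera in the world. Camera axes: x right, y down, z forward; pixel columns grow to the right and rows downward; lengths in m; the calibration is good to about 2 mm. A picture is of the moment at which its call begins.
- arm.hand_in(): hands the job in, once; it reports no verdict.
The state is a dict: "time_s": time; "joint_positions": joint angles; "dq": joint speeds; "joint_torque": joint torques, N m; "eef_pos": TCP position; "tcp_rot": TCP orientation; "force": force on the tool from outside, world axes, zero at the start; "wrist_torque": the same for the moment, N m; "opening": finger opening in m.
Only numpy, scipy, OpenCV 4.12 (cv2) and the standard library are available. Lean on these libraries where they do the work, as an engineer would, in place of code of your own. Each camera call takes 0.05 s, during which the arm holds its last target.

### The job

Set out the chain-drive order for checking, in the order the drive runs: the blue chain carton to the left of the large sprocket with its long side along the row, and the small sprocket, hub up, to the left of the carton, all three in one straight row square across the bench (left and right as the robot sees them) with gaps of about 2 cm. Lay the small cream link box flat on the middle of the carton, its long side along the carton's, and stand the spray can upright behind the middle of the carton (on the side away from the robot), about 2 cm clear of it. Leave the large sprocket, the belt pulley, the tape roll and the bolt bin where they are.

Things in the scene. Friction and masses are not known exactly. Their poses are not given: they have to be found in the camera images.
- large_center (a point): Large steel sprocket, 127 mm over the teeth, lying flat with its hub up: toothed plate 7 mm thick, hub 70 mm in diameter, 30 mm high in all, 1.1 kg. It is already in place. The point is on its axis, half-way up (15 mm above the bench). Its y axis is the direction 'to the left' along the row, its x axis 'behind' (away from the robot); its z axis points up. It always starts with x away from the robot, square to the bench.
- carton_center (a point): Chain carton: blue box with a cream label and a grey band, 130 mm long (its y axis), 62 mm wide (its x axis), 45 mm high, about 0.6 kg, lying flat. The point is its centre, 22.5 mm above its underside. The blue carton is the only blue thing on the bench. Turned end for end it counts as the same.
- small_center (a point): Small steel sprocket, 78 mm over the teeth, lying flat with its hub up: toothed plate 7 mm thick, hub above it 48 mm in diameter, 28 mm high in all (so the hub stands 21 mm above the plate), about 0.45 kg. The point is on its axis, half-way up (14 mm above the bench); z up along the axis; its turn about the axis does not matter.
- linkbox_center (a point): Connecting-link box: small cream box with a brown label, 60 mm long (its y axis), 38 mm wide (its x axis), 24 mm high, about 80 g, lying flat. The point is its centre, 12 mm above its underside.
- can_center (a point): Spray can of chain lubricant, standing: silver with a yellow band and a black cap, 46 mm in diameter (cap 38 mm, over the top 30 mm), 125 mm high, about 0.18 kg. The point is its centre, half-way up (62.5 mm above the bench); z along the can, up. Hold it by its upper half, or the cap meets the gripper's palm.
- pulley_center (a point): Bystander: black cast-iron V-belt pulley without teeth, 80 mm in diameter, rim 23 mm thick, 36 mm high with its hub (40 mm in diameter) up. The point is on its axis, 18 mm above the bench. Not part of the order.
- tape_center (a point): Bystander: roll of brown packing tape lying flat, 94 mm in diameter, 48 mm high. The point is its centre, 24 mm above the bench. Not part of the order.
- bin_center (a point): Bystander: open green plastic bin of bolts, 105 mm long (its y axis), 75 mm wide, 50 mm high. The point is its centre, 25 mm above the bench. Not part of the order.
There are look-alikes about, which are no part of the job. Of the things like the part that bears linkbox_center, leave any that is red; of the rest the smaller one is meant.

How it is judged:
By the outcome, as a careful person would: the job done as asked, in the order asked, and still so for the second after the job is handed in, with the robot touching nothing.
It also fails if it takes over 112 s, if anything falls off the work surface, if the arm or the gripper's body presses on something with over 40 N, if the wrist force passes 120 N, or if a joint passes its speed limit or range.

## Working session

There is one attempt and no reset: what is moved stays moved. The work goes in short steps, Python scripts to look and compute and a shell command to move; the robot and the scene stay as the last step left them, time stands still between calls to the robot, and variables do not carry over. Pictures are saved under pics/ and viewed, and the job is handed in when it is done.

```bash
mkdir -p pics; cat > h.py <<'E'
from rig import arm
import numpy as np, cv2
def snap(n,tag):
    s=arm.snapshot(n); cv2.imwrite(f'pics/{tag}.png',cv2.cvtColor(s['pixels'],cv2.COLOR_RGB2BGR))
    np.savez(f'pics/{tag}.npz',**s); return s
def load(tag): return dict(np.load(f'pics/{tag}.npz'))
def ray(s,u,v,z):
    K=s['intrinsics'];d=s['rotation']@np.linalg.solve(K,np.array([u,v,1.]));e=s['eye']
    return e+d*(z-e[2])/d[2]
def cloud(s):
    K=s['intrinsics'];v,u=np.mgrid[:384,:512];z=s['z_map']
    c=np.stack([(u-K[0,2])/K[0,0]*z,(v-K[1,2])/K[1,1]*z,z],-1)
    return c@s['rotation'].T+s['eye']
E
python3 - <<'E'
from h import *
for n in('top','side'):
    s=snap(n,n+'0');print(s['eye'],s['rotation'].round(3).tolist(),s['intrinsics'].tolist())
st=arm.read_state();print({k:np.round(v,3).tolist() for k,v in st.items()})
E
```

```text
[0.37404669 0.05926167 1.67868951] [-0.04, 0.71, -0.703, 0.037] [[486.3878116202984, 0.0, 250.45145794718118], [0.0, 486.3878116202984, 189.80712473408403], [0.0, 0.0, 1.0]]
[ 0.40927128 -0.64768572  0.81571279] [-0.369, 0.925, -0.083, 0.032] [[413.3163200649733, 0.0, 265.04721920474697], [0.0, 413.3163200649733, 196.0932285255915], [0.0, 0.0, 1.0]]
{'time_s': 0.1, 'joint_positions': [-1.111, 0.322, -0.07, 1.452, 0.023, 1.371, -0.057], 'dq': [-0.001, -0.003, 0.002, -0.004, -0.001, 0.004, 0.001], 'joint_torque': [-0.0, -49.488, -0.384, -31.521, 0.013, 0.007, -0.0], 'eef_pos': [0.28, 0.586, 0.23], 'tcp_rot': [-0.0, 0.221, 0.975, -0.001], 'force': [0.741, 0.291, -0.651], 'wrist_torque': [0.039, 0.008, -0.017], 'opening': 0.085}
```

View pics/top0.png

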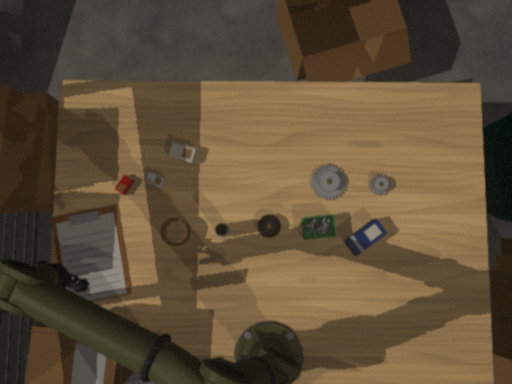

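View pics/side0.png

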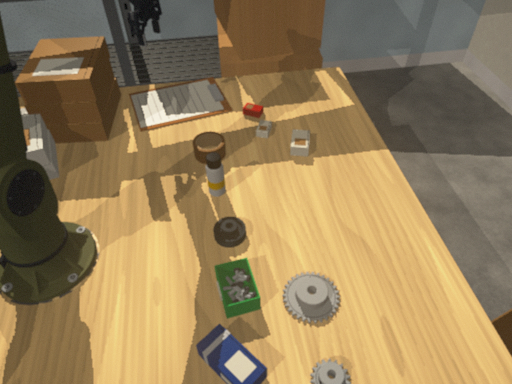

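```bash
python3 - <<'E'
from h import *
s=load('top0');P=cloud(s);img=s['pixels']
# bench-plane check
z=P[...,2];print('bench z',np.median(z[100:130,210:300]), (z==0).mean())
big=cv2.resize(cv2.cvtColor(img,cv2.COLOR_RGB2BGR)[130:270,100:400],None,fx=2.6,fy=2.6,interpolation=cv2.INTER_CUBIC);cv2.imwrite('pics/crop0.png',big)
m=((z>0.012)&(z<0.2)).astype(np.uint8); m[:, :105]=0;m[265:]=0;m[:100]=0;m[:,400:]=0
n,l,st,c=cv2.connectedComponentsWithStats(m)
for i in range(1,n):
    if st[i,4]<15: continue
    q=P[l==i];col=img[l==i].mean(0).round()
    top=q[:,2].max()
    r=cv2.minAreaRect(q[:,:2].astype(np.float32)*1000)
    print(c[i].round(1),st[i,4],'c',q.mean(0).round(4),'rect',np.round(r[0],1),np.round(r[1],1),round(r[2],1),'ztop',top.round(4),col)
t=load('side0');Pt=cloud(t);print('side bench',np.median(Pt[180:230,280:330,2]))
E
```

```text
Traceback (most recent call last):
  File "h.py", line 13, in cloud
    return c@s['rotation'].T+s['eye']
           ~^~~~~~~~~~~~~~~~
ValueError: matmul: Input operand 1 has a mismatch in its core dimension 0, with gufunc signature (n?,k),(k,m?)->(n?,m?) (size 4 is different from 3)
```

```bash
sed -i "s/^import numpy.*/import numpy as np, cv2\nfrom scipy.spatial.transform import Rotation as R/; s/np.savez(/s['rotation']=R.from_quat(s['rotation'],scalar_first=True).as_matrix(); np.savez(/" h.py
cat > m.py <<'E'
from h import *
import sys
def measure(s,zlo=0.012):
    P=cloud(s);img=s['pixels'];z=P[...,2]
    m=((z>zlo)&(z<0.2)).astype(np.uint8); m[:, :105]=0;m[265:]=0;m[:100]=0;m[:,400:]=0
    n,l,st,c=cv2.connectedComponentsWithStats(m)
    for i in range(1,n):
        if st[i,4]<15: continue
        q=P[l==i];top=np.percentile(q[:,2],90)
        q=q[q[:,2]>top-.008]
        r=cv2.minAreaRect(q[:,:2].astype(np.float32)*1000)
        print(c[i].round(1),st[i,4],'mean',q.mean(0).round(4),'rect',np.round(r[0],1),np.round(r[1],1),round(r[2],1),'ztop',top.round(4),img[l==i].mean(0).round())
E
python3 - <<'E'
from m import *
for n in('top0','side0'):
    s=load(n);s['rotation']=R.from_quat(s['rotation'],scalar_first=True).as_matrix();np.savez(f'pics/{n}.npz',**s)
s=load('top0');P=cloud(s);z=P[...,2];print('bench z',np.median(z[100:130,210:300]), (s['z_map']==0).mean())
measure(s)
img=s['pixels']
big=cv2.resize(cv2.cvtColor(img,cv2.COLOR_RGB2BGR)[130:270,100:400],None,fx=2.6,fy=2.6,interpolation=cv2.INTER_CUBIC);cv2.imwrite('pics/crop0.png',big)
t=load('side0');Pt=cloud(t);print('side bench',np.median(Pt[180:230,280:330,2]))
E
```

```text
bench z -0.0004183494080235439 0.0037282307942708335
[182.1 151.8] 419 mean [0.6845 0.3033 0.0351] rect [685.1 303.8] [86.2 53.4] 73.6 ztop 0.0388 [98. 87. 74.]
[154.6 179.1] 198 mean [0.589  0.3964 0.0247] rect [589.5 397. ] [59.2 37.7] 67.3 ztop 0.0282 [82. 72. 61.]
[329.1 180.6] 332 mean [ 0.5903 -0.2018  0.0306] rect [ 589.4 -201.3] [68.7 66.4] 89.7 ztop 0.0339 [109. 104. 100.]
[123.5 184.2] 209 mean [0.5705 0.503  0.0255] rect [571.3 503.4] [40.  59.7] 56.6 ztop 0.0287 [102.  42.  28.]
[381.  183.5] 171 mean [ 0.5823 -0.3801  0.0285] rect [ 581.2 -380.4] [45.1 46.3] 1.1 ztop 0.0315 [105. 100.  95.]
[268.9 225.2] 393 mean [0.4345 0.0039 0.035 ] rect [434.1   6.6] [69.4 68.2] 27.0 ztop 0.0363 [46. 39. 31.]
[319.3 225.4] 452 mean [ 0.4333 -0.1653  0.0483] rect [ 431.  -164.2] [ 77.7 105.9] 7.4 ztop 0.05 [58. 65. 48.]
[174.4 231. ] 326 mean [0.4125 0.3193 0.0489] rect [412.9 320.4] [91.6 91.8] 46.8 ztop 0.0521 [64. 47. 29.]
[365.3 236.3] 786 mean [ 0.4011 -0.3206  0.0459] rect [ 401.1 -321.1] [ 62.1 130. ] 36.9 ztop 0.0494 [69. 68. 78.]
[221.8 229.4] 167 mean [0.4181 0.1608 0.1251] rect [418.  160.7] [31.9 35.2] 0.4 ztop 0.1278 [57. 48. 38.]
side bench -0.0002888568614216047
```

View pics/crop0.png

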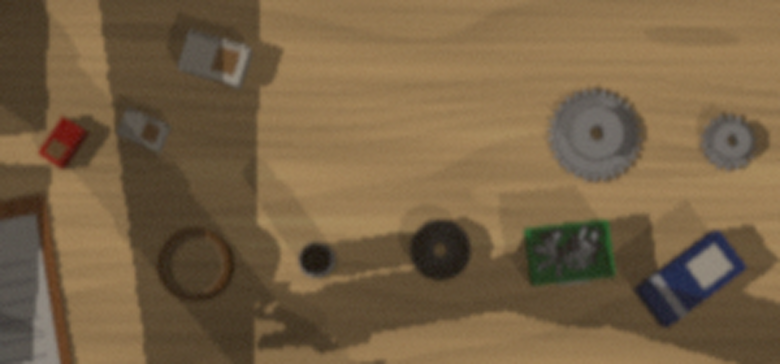

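```bash
python3 - <<'E'
from m import *
for n in('top0','side0'):
    s=load(n);P=cloud(s)
    for nm,c,r in(('large',(.59,-.201),.075),('small',(.581,-.38),.05),('carton',(.401,-.321),.09),('link',(.5895,.397),.05),('can',(.418,.161),.045)):
        d=np.hypot(P[...,0]-c[0],P[...,1]-c[1])
        z=P[...,2]
        for lo,hi in((.004,.012),(.018,.028),(.022,.034),(.04,.055),(.116,.135)):
            k=(d<r)&(z>lo)&(z<hi)
            if k.sum()<25: continue
            q=P[k][:,:2].astype(np.float32)*1000
            cc,rr=cv2.minEnclosingCircle(q);b=cv2.minAreaRect(q)
            print(n,nm,lo,k.sum(),'circ',np.round(cc,1),round(rr,1),'rect',np.round(b[0],1),np.round(b[1],1),round(b[2],1))
E
```

```text
top0 large 0.004 463 circ [ 590.5 -200.9] 74.8 rect [ 594.3 -203.9] [146.4 134.2] 43.1
top0 large 0.018 118 circ [ 596.1 -207.6] 43.5 rect [ 589. -204.] [73.3 67.7] 77.1
top0 large 0.022 263 circ [ 591.3 -202.2] 35.4 rect [ 589.7 -201.3] [68.8 65.8] 89.7
top0 small 0.004 139 circ [ 579.9 -380.8] 49.1 rect [ 578.8 -380.8] [83.8 98.1] 0.4
top0 small 0.018 78 circ [ 582.2 -381.8] 25.4 rect [ 582.2 -380. ] [46.5 45.3] 83.9
top0 small 0.022 132 circ [ 582.3 -379.8] 24.6 rect [ 581.2 -380.4] [45.1 46.3] 1.1
top0 carton 0.004 169 circ [ 401.7 -319.9] 88.5 rect [ 401.3 -318.9] [174.  170.6] 35.5
top0 carton 0.022 25 circ [ 403.9 -317.9] 68.9 rect [ 404.8 -316.9] [ 52.4 128.8] 38.1
top0 carton 0.04 642 circ [ 399.4 -322.5] 70.6 rect [ 401.  -320.9] [ 62.1 130.4] 36.9
top0 link 0.004 85 circ [589.4 397.2] 49.6 rect [591.1 397. ] [91.4 95.6] 35.1
top0 link 0.018 162 circ [589.  396.9] 33.0 rect [589.5 397. ] [59.2 37.7] 67.3
top0 link 0.022 133 circ [589.4 396.5] 33.2 rect [589.9 396.7] [59.1 37.2] 66.3
top0 can 0.004 51 circ [417.8 160.8] 44.4 rect [413.  164.1] [80.3 75.6] 10.7
top0 can 0.116
[... 869 characters left out ...]
 circ [ 401.6 -323.9] 70.2 rect [ 400.5 -324.8] [ 63.3 130.9] 36.5
side0 link 0.004 30 circ [594.9 391.8] 35.7 rect [602. 378.] [71.5 31.6] 27.2
side0 link 0.018 158 circ [591.3 392.5] 34.2 rect [591.1 392.8] [62.7 39. ] 66.2
side0 link 0.022 128 circ [591.3 392.5] 34.2 rect [591.5 392.8] [62.1 38.3] 65.9
side0 can 0.004 38 circ [417.8 144.7] 23.3 rect [417.  137.8] [30.1 43.7] 84.0
side0 can 0.018 43 circ [419.5 151.8] 22.1 rect [419.7 143. ] [44.2 19.3] 1.6
side0 can 0.022 51 circ [419.1 155.2] 23.0 rect [418.4 144.1] [23.6 46. ] 86.1
side0 can 0.04 73 circ [418.  152.6] 23.0 rect [416.7 144.4] [23.4 45.6] 80.5
side0 can 0.116 139 circ [418.7 155.6] 19.3 rect [418.3 155.1] [35.9 36. ] 83.6
```

```bash
python3 -m pendant '{"linear":[[0.85,-1,0],[0.85,-1,0],[0.85,-1,0],[0.85,-1,0],[0.85,-1,0],[0.85,-1,0]],"twist":[[0,0,-0.307],[0,0,-0.307],[0,0,-0.307],[0,0,-0.307],[0,0,-0.307],[0,0,-0.307]],"claw":[1,1,1,1,1,1]}'
```

```text
time_s: 0.85
eef_pos: [0.4506, 0.3858, 0.231]
tcp_rot: [-0.0, 0.448, 0.894, -0.0]
force: [-1.0, 0.9, -0.4]
opening: 0.0856
```

```bash
for i in 1; do python3 -m pendant '{"linear":[[0,-1,0],[0,-1,0],[0,-1,0],[0,-1,0],[0,-1,0]],"twist":[[0,0,0],[0,0,0],[0,0,0],[0,0,0],[0,0,0]],"claw":[1,1,1,1,1]}'; done
python3 -m pendant '{"linear":[[0,-1,0],[0,-1,0],[0,-1,0],[0,-1,0],[0,-1,0]],"twist":[[0,0,0],[0,0,0],[0,0,0],[0,0,0],[0,0,0]],"claw":[1,1,1,1,1]}'
python3 -m pendant '{"linear":[[0,-1,0],[0,-1,0],[0,-1,0],[0,-1,0],[0,-1,0]],"twist":[[0,0,0],[0,0,0],[0,0,0],[0,0,0],[0,0,0]],"claw":[1,1,1,1,1]}'
python3 -m pendant '{"linear":[[-0.248,-0.545,0],[-0.248,-0.545,0],[-0.248,-0.545,0],[-0.248,-0.545,-0.5],[-0.248,-0.545,-0.5],[-0.248,-0.545,-0.5]],"twist":[[0,0,0],[0,0,0],[0,0,0],[0,0,0],[0,0,0],[0,0,0]],"claw":[1,1,1,1,1,1]}'
```

```text
time_s: 1.48
eef_pos: [0.4497, 0.1881, 0.2315]
tcp_rot: [-0.0, 0.447, 0.895, 0.001]
force: [-0.0, 1.4, -0.3]
opening: 0.0853
time_s: 2.1
eef_pos: [0.4508, -0.0115, 0.2314]
tcp_rot: [0.0, 0.447, 0.895, 0.0]
force: [0.8, 0.5, 0.1]
opening: 0.0853
time_s: 2.72
eef_pos: [0.4515, -0.2113, 0.2311]
tcp_rot: [-0.0, 0.446, 0.895, -0.0]
force: [0.0, 0.5, 0.1]
opening: 0.0853
time_s: 3.48
eef_pos: [0.4007, -0.3178, 0.1285]
tcp_rot: [-0.003, 0.445, 0.895, 0.0]
force: [-0.2, -0.9, 0.3]
opening: 0.0854
```

```bash
python3 - <<'E'
from h import *
s=snap('side','s1');t=snap('top','t1');st=arm.read_state();print(st['eef_pos'],st['tcp_rot'])
cv2.imwrite('pics/s1c.png',cv2.resize(cv2.cvtColor(s['pixels'],cv2.COLOR_RGB2BGR)[160:384,120:400],None,fx=2.6,fy=2.6))
E
```

```text
[ 0.40256543 -0.32084973  0.13216392] [2.76856841e-04 4.45943076e-01 8.95061254e-01 2.17514940e-04]
```

View pics/s1c.png

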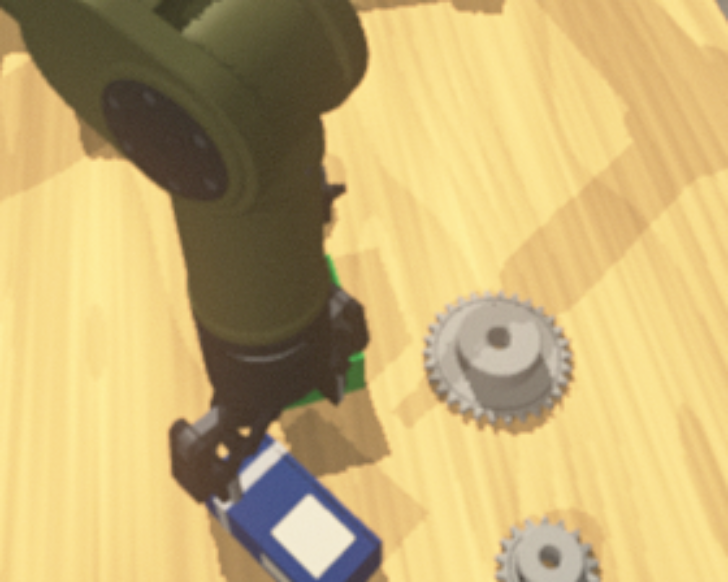

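The view shows the open gripper over the carton, with the jaws across its width (crop 180–370, 300–500). I'll lower and close.

```bash
python3 -m pendant '{"linear":[[0,0,-0.2],[0,0,-0.4],[0,0,-0.55],[0,0,-0.62],[0,0,-0.62],[0,0,-0.62],[0,0,-0.62],[0,0,-0.62],[0,0,-0.62],[0,0,-0.62],[0,0,-0.62],[0,0,-0.62]],"twist":[[0,0,0],[0,0,0],[0,0,0],[0,0,0],[0,0,0],[0,0,0],[0,0,0],[0,0,0],[0,0,0],[0,0,0],[0,0,0],[0,0,0]],"claw":[1,1,1,1,1,0,0,0,0,0,0,0]}'
python3 -m pendant '{"linear":[[0,0,0.1],[0,0,0.3],[0,0,0.5],[0,0,0.6],[0,0,0.6]],"twist":[[0,0,0],[0,0,0],[0,0,0],[0,0,0],[0,0,0]],"claw":[0,0,0,0,0]}'
python3 - <<'E'
from h import *
s=snap('side','s2');t=snap('top','t2');st=arm.read_state();print(st['eef_pos'],st['tcp_rot'],st['force'])
cv2.imwrite('pics/s2c.png',cv2.resize(cv2.cvtColor(s['pixels'],cv2.COLOR_RGB2BGR)[160:384,120:400],None,fx=2,fy=2))
E
```

```text
time_s: 5.08
eef_pos: [0.4011, -0.3245, 0.0094]
tcp_rot: [0.001, 0.448, 0.894, -0.001]
force: [-3.3, -1.3, 6.4]
opening: 0.0612
time_s: 5.7
eef_pos: [0.4016, -0.3227, 0.1292]
tcp_rot: [0.002, 0.447, 0.894, 0.001]
force: [0.3, 0.3, -7.2]
opening: 0.0613
[ 0.40012121 -0.321634    0.1268058 ] [-5.37271325e-04  4.47434360e-01  8.94316453e-01  5.35756878e-04] [-0.05441683 -0.9330245  -8.30380148]
```

View pics/s2c.png

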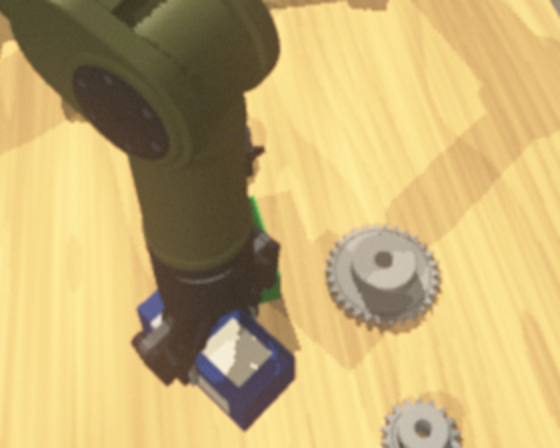

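```bash
python3 -m pendant '{"linear":[[0.3,0.2,0],[0.6,0.5,0],[0.945,0.8,0],[0.945,0.8,0],[0.945,0.8,0],[0.945,0.8,0],[0.945,0.8,0],[0.945,0.8,0]],"twist":[[0,0,-0.1],[0,0,-0.2],[0,0,-0.3],[0,0,-0.409],[0,0,-0.409],[0,0,-0.409],[0,0,-0.409],[0,0,-0.409]],"claw":[0,0,0,0,0,0,0,0]}'
python3 -m pendant '{"linear":[[0,0.25,0],[0,0.5,0],[0,0.535,0],[0,0.535,0],[0,0.535,-0.3],[0,0.535,-0.3],[0,0.535,-0.3]],"twist":[[0,0,0],[0,0,0],[0,0,0],[0,0,0],[0,0,0],[0,0,0],[0,0,0]],"claw":[0,0,0,0,0,0,0]}'
cat > c.py <<'E'
from m import *
import sys
tag=sys.argv[1]
s=snap('side','s'+tag);t=snap('top','t'+tag);st=arm.read_state()
q=st['tcp_rot'];print(st['eef_pos'],'jaw',np.degrees(2*np.arctan2(q[2],q[1]))-90,st['force'],st['time_s'])
a=cv2.cvtColor(s['pixels'],cv2.COLOR_RGB2BGR)[100:384,120:440];b=cv2.cvtColor(t['pixels'],cv2.COLOR_RGB2BGR)[110:270,230:400]
b=cv2.resize(b,None,fx=284/160,fy=284/160);cv2.imwrite('pics/c%s.png'%tag,cv2.resize(np.hstack([a,b]),None,fx=1.25,fy=1.25))
for n,x,z0,z1 in(('side',s,.04,.1),('top',t,.04,.1)):
    P=cloud(x);hsv=cv2.cvtColor(x['pixels'],cv2.COLOR_RGB2HSV)
    m=(hsv[...,0]>105)&(hsv[...,0]<135)&(hsv[...,1]>90)
    m=cv2.morphologyEx(m.astype(np.uint8),cv2.MORPH_CLOSE,np.ones((9,9)))>0
    zz=np.percentile(P[m][:,2],80) if m.sum()>30 else 0;m&=(np.abs(P[...,2]-zz)<.006)
    if m.sum()>30:
        r=cv2.minAreaRect(P[m][:,:2].astype(np.float32)*1000);print(n,'carton',np.round(r[0],1),np.round(r[1],1),round(r[2],1),zz.round(4))
    for nm,c,rad in(('large',(.59,-.204),.075),):
        d=np.hypot(P[...,0]-c[0],P[...,1]-c[1]);k=(d<.05)&(P[...,2]>.022)&(P[...,2]<.036)
        if k.sum()>30:
            r=cv2.minAreaRect(P[k][:,:2].astype(np.float32)*1000);print(n,nm,np.round(r[0],1),np.round(r[1],1))
E
python3 c.py 3
```

```text
time_s: 6.8
eef_pos: [0.5888, -0.1637, 0.1273]
tcp_rot: [-0.0, 0.708, 0.706, 0.0]
force: [-0.7, 0.1, -7.0]
opening: 0.0611
time_s: 7.68
eef_pos: [0.5904, -0.0578, 0.0684]
tcp_rot: [0.001, 0.708, 0.706, 0.0]
force: [0.8, -0.2, -6.3]
opening: 0.0611
[ 0.59152837 -0.05698579  0.06954745] jaw -0.07394287072649774 [-0.51428642  1.07545144 -7.30291281] 7.775
side carton [592.2 -79.1] [85.2 55.5] 86.8 0.1045
side large [ 590.4 -206.8] [70.2 68.6]
top carton [589.2   2.3] [13.  52.6] 85.6 0.1069
top large [ 589.4 -201.2] [66.4 68. ]
```

View pics/c3.png

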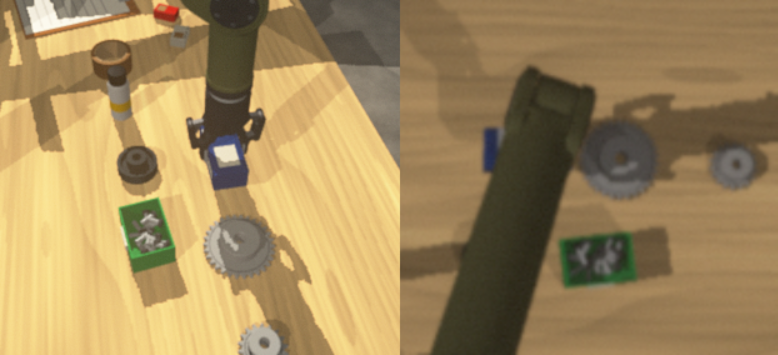

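```bash
python3 -m pendant '{"linear":[[0,0,-0.15],[0,0,-0.25],[0,0,-0.295],[0,0,-0.295],[0,0,-0.298],[0,0,-0.298]],"twist":[[0,0,0],[0,0,0],[0,0,0],[0,0,0],[0,0,0],[0,0,0]],"claw":[0,0,0,0,0,0]}'
python3 -m pendant '{"linear":[[0,0,0],[0,0,0],[0,0,0],[0,0,0],[0,0,0.2],[0,0,0.5],[0,0,0.8],[0,0,0.8]],"twist":[[0,0,0],[0,0,0],[0,0,0],[0,0,0],[0,0,0],[0,0,0],[0,0,0],[0,0,0]],"claw":[1,1,1,1,1,1,1,1]}'
```

```text
time_s: 8.52
eef_pos: [0.5904, -0.0558, 0.0095]
tcp_rot: [0.0, 0.707, 0.707, 0.001]
force: [-4.1, 1.3, 5.3]
opening: 0.0612
time_s: 9.52
eef_pos: [0.5931, -0.0564, 0.1731]
tcp_rot: [0.003, 0.707, 0.707, 0.004]
force: [0.4, -0.7, -1.0]
opening: 0.0856
```

```bash
python3 -m pendant '{"linear":[[-0.04,-0.9,0],[-0.04,-0.9,0],[-0.04,-0.9,0],[-0.04,-0.9,0],[-0.04,-0.9,0]],"twist":[[0,0,0],[0,0,0],[0,0,0],[0,0,0],[0,0,0]],"claw":[1,1,1,1,1]}'
python3 -m pendant '{"linear":[[0,-0.73,0],[0,-0.73,0],[0,-0.73,0],[0,-0.73,-0.3],[0,-0.73,-0.5],[0,-0.73,-0.5]],"twist":[[0,0,0],[0,0,0],[0,0,0],[0,0,0],[0,0,0],[0,0,0]],"claw":[1,1,1,1,1,1]}'
python3 c.py 4
```

```text
time_s: 10.15
eef_pos: [0.5814, -0.2349, 0.1666]
tcp_rot: [-0.001, 0.707, 0.707, -0.0]
force: [0.1, -0.4, -0.5]
opening: 0.0856
time_s: 10.9
eef_pos: [0.5809, -0.377, 0.0634]
tcp_rot: [-0.004, 0.706, 0.708, -0.0]
force: [0.0, 0.6, -0.3]
opening: 0.0855
[ 0.58298032 -0.38034531  0.06857384] jaw 0.14954251820633147 [-0.10821381  1.11772057  0.04639259] 11.0
side carton [586.2 -55.5] [127.3  49.1] 89.9 0.0458
side large [ 590.  -206.4] [69.4 67.9]
top carton [588.2 -51.3] [ 54.9 119.1] 0.3 0.0479
top large [ 589.9 -200.9] [66.2 68.8]
```

View pics/c4.png

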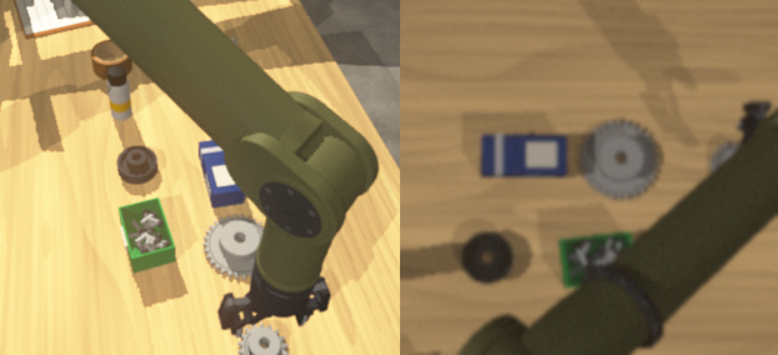

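```bash
python3 -m pendant '{"linear":[[0,0,-0.15],[0,0,-0.25],[0,0,-0.29],[0,0,-0.295],[0,0,-0.295],[0,0,-0.295],[0,0,-0.295],[0,0,-0.295],[0,0,-0.295],[0,0,-0.295],[0,0,-0.295]],"twist":[[0,0,0],[0,0,0],[0,0,0],[0,0,0],[0,0,0],[0,0,0],[0,0,0],[0,0,0],[0,0,0],[0,0,0],[0,0,0]],"claw":[1,1,1,1,0,0,0,0,0,0,0]}'
```

```text
time_s: 12.38
eef_pos: [0.5819, -0.3822, 0.0101]
tcp_rot: [0.001, 0.707, 0.707, 0.0]
force: [-0.8, 0.9, 4.7]
opening: 0.0462
```

```bash
python3 -m pendant '{"linear":[[0,0,0.1],[0,0,0.3],[0,0,0.6],[0,0,0.6],[0,0,0.6]],"twist":[[0,0,0],[0,0,0],[0,0,0],[0,0,0],[0,0,0]],"claw":[0,0,0,0,0]}'
python3 c.py 5
```

```text
time_s: 13.0
eef_pos: [0.5813, -0.3807, 0.1282]
tcp_rot: [-0.001, 0.707, 0.707, 0.0]
force: [-0.2, 0.2, -5.5]
opening: 0.0459
[ 0.58069521 -0.38017389  0.12646146] jaw 0.0286133505422157 [ 0.59934191  0.4528055  -4.01838494] 13.1
side carton [590.7 -56.5] [124.2  56.6] 89.5 0.046
side large [ 590.1 -206. ] [70.  67.8]
top carton [588.2 -51.3] [ 54.9 119. ] 0.5 0.048
top large [ 590.1 -201.2] [69.3 66.9]
```

View pics/c5.png

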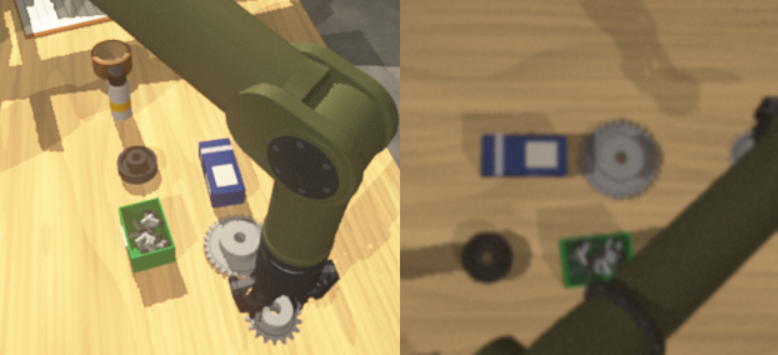

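```bash
python3 -m pendant '{"linear":[[0.045,0.3,0],[0.045,0.6,0],[0.045,0.9,0],[0.045,1,0],[0.045,1,0],[0.045,1,0]],"twist":[[0,0,0],[0,0,0],[0,0,0],[0,0,0],[0,0,0],[0,0,0]],"claw":[0,0,0,0,0,0]}'
python3 -m pendant '{"linear":[[0,0.3,0],[0,0.6,0],[0,0.9,0],[0,1,0],[0,1,0],[0,1,0]],"twist":[[0,0,0],[0,0,0],[0,0,0],[0,0,0],[0,0,0],[0,0,0]],"claw":[0,0,0,0,0,0]}'
python3 -m pendant '{"linear":[[0,0.25,0],[0,0.25,0],[0,0.25,0],[0,0.25,-0.2],[0,0.25,-0.35],[0,0.25,-0.35],[0,0.25,-0.35]],"twist":[[0,0,0],[0,0,0],[0,0,0],[0,0,0],[0,0,0],[0,0,0],[0,0,0]],"claw":[0,0,0,0,0,0,0]}'
python3 c.py 6
```

```text
time_s: 13.85
eef_pos: [0.5898, -0.1829, 0.128]
tcp_rot: [-0.0, 0.707, 0.707, -0.001]
force: [-1.4, -0.8, -4.9]
opening: 0.0458
time_s: 14.6
eef_pos: [0.5907, 0.0148, 0.1288]
tcp_rot: [0.001, 0.709, 0.706, -0.001]
force: [0.3, -0.5, -3.9]
opening: 0.0457
time_s: 15.48
eef_pos: [0.5918, 0.0668, 0.0601]
tcp_rot: [0.001, 0.708, 0.706, 0.001]
force: [-0.0, 0.9, -4.9]
opening: 0.0454
[0.59215749 0.0677894  0.06055498] jaw -0.0426239253144729 [ 0.98817853  0.03970865 -4.29427591] 15.575
side carton [589.8 -57. ] [123.   56.1] 89.5 0.046
side large [ 591.  -206.5] [70.6 68.8]
top carton [588.4 -49.7] [121.9  52.8] 88.8 0.0475
top large [ 589.8 -201.5] [66.7 69.6]
```

View pics/c6.png

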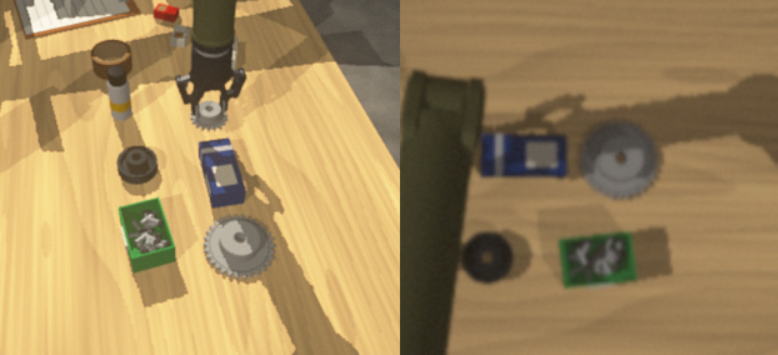

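```bash
cat > sm.py <<'E'
from h import *
import sys
c=eval(sys.argv[2])
for n in 'st':
    s=load(n+sys.argv[1]);P=cloud(s);z=P[...,2];hsv=cv2.cvtColor(s['pixels'],cv2.COLOR_RGB2HSV)
    d=np.hypot(P[...,0]-c[0],P[...,1]-c[1])
    for lo,hi in eval(sys.argv[3]):
        k=(d<c[2])&(z>lo)&(z<hi)&(hsv[...,2]>60)
        if k.sum()<20: continue
        q=P[k].astype(np.float32)*1000;r=cv2.minAreaRect(q[:,:2]);cc,rr=cv2.minEnclosingCircle(q[:,:2])
        A=np.c_[q[:,:2]-q[:,:2].mean(0),np.ones(len(q))];f=np.linalg.lstsq(A,q[:,2],rcond=None)[0]
        print(n,lo,k.sum(),'rect',np.round(r[0],1),np.round(r[1],1),round(r[2],1),'circ',np.round(cc,1),round(rr,1),'tilt',np.degrees(f[:2]).round(1),'z',f[2].round(1))
E
python3 sm.py 6 '(.592,.07,.045)' '[(.045,.066),(.048,.06),(.066,.085),(.07,.08)]'
python3 - <<'E'
from h import *
s=load('s6');cv2.imwrite('pics/s6z.png',cv2.resize(cv2.cvtColor(s['pixels'],cv2.COLOR_RGB2BGR)[150:220,240:340],None,fx=7,fy=7,interpolation=2))
E
```

```text
Traceback (most recent call last):
  File "sm.py", line 10, in <module>
    q=P[k].astype(np.float32)*1000;r=cv2.minAreaRect(q[:,:2]);cc,rr=cv2.minEnclosingCircle(q[:,:2])
                                     ~~~~~~~~~~~~~~~^^^^^^^^^
cv2.error: OpenCV(4.12.0) /io/opencv/modules/imgproc/src/convhull.cpp:143: error: (-215:Assertion failed) total >= 0 && (depth == CV_32F || depth == CV_32S) in function 'convexHull'
```

View pics/s6z.png

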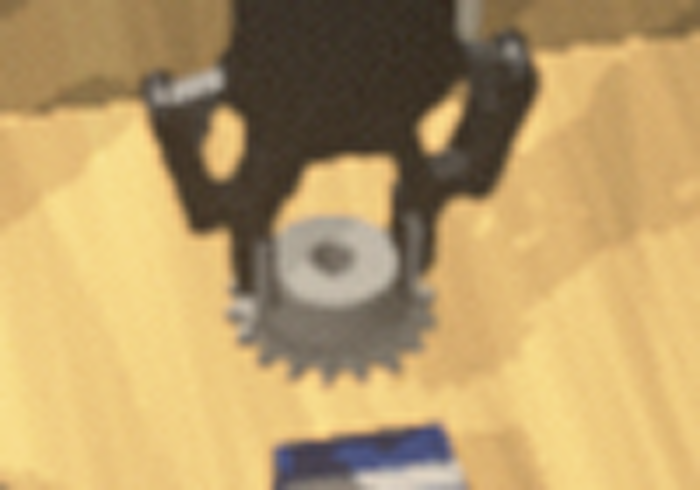

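```bash
sed -i 's/minAreaRect(q\[:,:2\])/minAreaRect(q[:,:2].copy())/;s/minEnclosingCircle(q\[:,:2\])/minEnclosingCircle(q[:,:2].copy())/' sm.py
python3 sm.py 6 '(.592,.065,.045)' '[(.045,.066),(.048,.06),(.066,.085),(.07,.08)]'
```

```text
s 0.045 240 rect [592.6  50.3] [51.8 74.9] 83.7 circ [593.3  62.2] 38.1 tilt [0. 2.] z 56.8
s 0.048 201 rect [592.6  50.3] [51.8 74.9] 83.7 circ [593.3  62.2] 38.1 tilt [0.4 0.6] z 55.6
s 0.066 300 rect [591.7  61.5] [66.6 47.3] 27.4 circ [593.3  62.4] 36.8 tilt [-0.   5.1] z 76.0
s 0.07 236 rect [591.5  61.2] [64.3 47.9] 31.5 circ [593.3  62.4] 36.8 tilt [0.4 2.4] z 76.5
```

```bash
python3 -m pendant '{"linear":[[-0.012,0.024,0],[-0.012,0.024,-0.15],[-0.012,0.024,-0.22],[-0.012,0.024,-0.235],[-0.012,0.024,-0.24],[-0.012,0.024,-0.24]],"twist":[[0,0,0],[0,0,0],[0,0,0],[0,0,0],[0,0,0],[0,0,0]],"claw":[0,0,0,0,0,0]}'
python3 -c "
from rig import arm
for i in range(1):
    s=arm.read_state();print(s['eef_pos'],s['force'])"
```

```text
time_s: 16.32
eef_pos: [0.589, 0.0733, 0.0116]
tcp_rot: [0.0, 0.707, 0.707, 0.001]
force: [-0.7, 0.4, -5.1]
opening: 0.0459
[0.58900141 0.07326957 0.01155903] [-0.73361249  0.41108379 -5.05163758]
```

```bash
python3 -m pendant '{"linear":[[0,0,-0.005],[0,0,-0.008],[0,0,-0.008]],"twist":[[0,0,0],[0,0,0],[0,0,0]],"claw":[0,0,0]}'
```

```text
time_s: 16.7
eef_pos: [0.5888, 0.0734, 0.0101]
tcp_rot: [0.0, 0.707, 0.707, 0.001]
force: [-2.4, 0.0, 5.2]
opening: 0.0459
```

Contact with the bench. I'll release, rise and look.

```bash
python3 -m pendant '{"linear":[[0,0,0],[0,0,0],[0,0,0],[0,0,0],[0,0,0.2],[0,0,0.5],[0,0,0.8],[0,0.3,0.9],[0,0.7,0.9],[0,1,0.9],[0,1,0.9]],"twist":[[0,0,0],[0,0,0],[0,0,0],[0,0,0],[0,0,0],[0,0,0],[0,0,0],[0,0,0],[0,0,0],[0,0,0],[0,0,0]],"claw":[1,1,1,1,1,1,1,1,1,1,1]}'
python3 c.py 7; python3 sm.py 7 '(.592,.068,.045)' '[(.004,.012),(.022,.034)]'
```

```text
time_s: 18.08
eef_pos: [0.5865, 0.2801, 0.1883]
tcp_rot: [-0.001, 0.704, 0.71, 0.0]
force: [-0.1, -0.8, -0.2]
opening: 0.0855
[0.58749196 0.27599038 0.18844772] jaw 0.2772526767947028 [ 0.12375588 -0.02657211  0.42360089] 18.175
side carton [577.5 -64.2] [ 50.8 119.4] 11.9 0.0462
side large [ 590.4 -206.5] [69.5 68.9]
top carton [584.8 -51.7] [ 51.4 120.2] 2.1 0.0478
top large [ 589.6 -201.1] [68.8 66.9]
s 0.004 161 rect [589.9  67.1] [60.9 74.7] 75.2 circ [589.5  68.1] 38.7 tilt [ 0.  -0.6] z 7.1
s 0.022 204 rect [589.7  68.6] [46.7 47.1] 77.9 circ [590.8  69.8] 25.5 tilt [-0.   1.6] z 27.2
t 0.004 150 rect [589.3  68.3] [83.8 81.7] 46.1 circ [592.1  68.1] 44.6 tilt [-0.4  0.3] z 7.2
t 0.022 119 rect [590.8  74.2] [45.3 44.6] 0.8 circ [590.1  74.3] 23.9 tilt [0.4 1.7] z 27.5
```

View pics/c7.png

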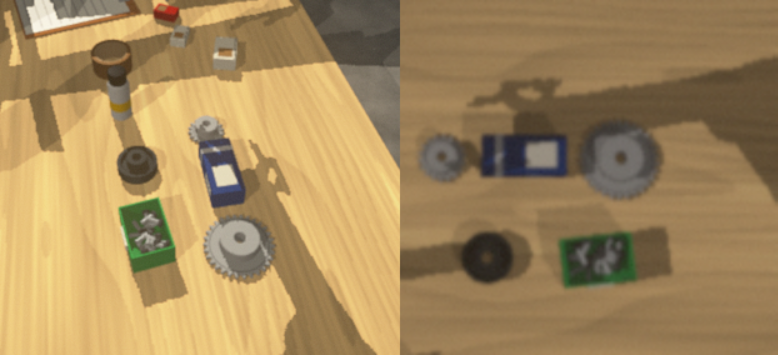

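```bash
sed 's/&(hsv\[...,2\]>60)//' sm.py > sm2.py; python3 sm2.py 7 '(.590,-.054,.085)' '[(.038,.056)]';python3 sm2.py 7 '(.590,-.203,.045)' '[(.022,.036)]'
```

```text
s 0.038 1171 rect [591.9 -55.6] [133.3  62.8] 89.9 circ [591.  -57.1] 70.1 tilt [0.2 0.2] z 44.7
t 0.038 692 rect [591.2 -51.5] [ 63.2 126.6] 0.8 circ [591.5 -51.4] 69.8 tilt [-0.5 -0. ] z 45.1
s 0.022 727 rect [ 590.4 -206.5] [69.5 68.9] 48.6 circ [ 590.3 -206.1] 35.7 tilt [0.3 0.8] z 29.3
t 0.022 279 rect [ 589.6 -201.1] [68.8 66.9] 89.1 circ [ 590.5 -202.3] 35.5 tilt [0.6 0.7] z 29.1
```

```bash
python3 -m pendant '{"linear":[[0.01,0.3,0],[0.01,0.61,0],[0.01,0.61,0],[0.01,0.61,-0.2],[0.01,0.61,-0.5],[0.01,0.61,-0.5],[0.01,0.61,-0.5]],"twist":[[0,0,-0.1],[0,0,-0.2],[0,0,-0.261],[0,0,-0.261],[0,0,-0.261],[0,0,-0.261],[0,0,-0.261]],"claw":[1,1,1,1,1,1,1]}'
python3 - <<'E'
from h import *
s=snap('side','s8');st=arm.read_state();q=st['tcp_rot'];print(st['eef_pos'],np.degrees(2*np.arctan2(q[2],q[1]))-90)
cv2.imwrite('pics/s8z.png',cv2.resize(cv2.cvtColor(s['pixels'],cv2.COLOR_RGB2BGR)[60:200,180:350],None,fx=4,fy=4,interpolation=2))
E
```

```text
time_s: 19.05
eef_pos: [0.5922, 0.394, 0.0916]
tcp_rot: [0.001, 0.837, 0.548, 0.001]
force: [0.2, -0.6, 0.5]
opening: 0.0854
[0.59262666 0.39465867 0.09246256] -23.561716525969757
```

View pics/s8z.png

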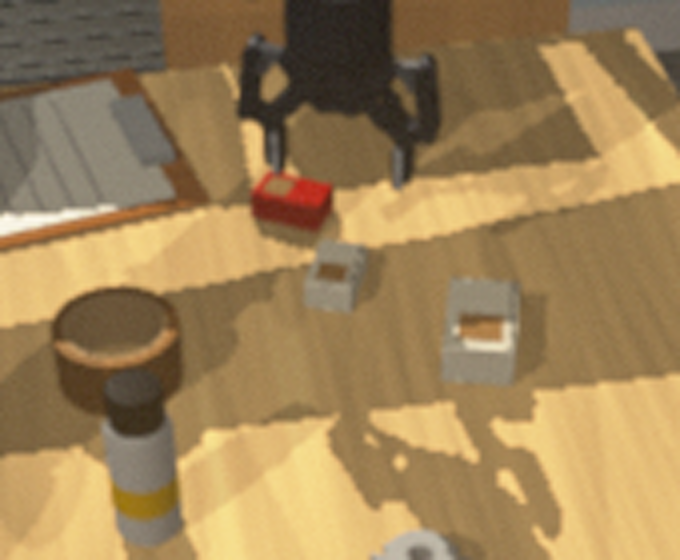

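Jaws hang over the grey-cream small box (crop 335,275), aligned across it. I'll lower and grip.

```bash
python3 -m pendant '{"linear":[[0,0,-0.2],[0,0,-0.36],[0,0,-0.42],[0,0,-0.43],[0,0,-0.43],[0,0,-0.43],[0,0,-0.43],[0,0,-0.43],[0,0,-0.43],[0,0,-0.43],[0,0,-0.43],[0,0,-0.43]],"twist":[[0,0,0],[0,0,0],[0,0,0],[0,0,0],[0,0,0],[0,0,0],[0,0,0],[0,0,0],[0,0,0],[0,0,0],[0,0,0],[0,0,0]],"claw":[1,1,1,1,0,0,0,0,0,0,0,0]}'
python3 -m pendant '{"linear":[[0,0,0.2],[0,0,0.4],[0,0,0.6],[0,0,0.7],[0,0,0.7]],"twist":[[0,0,0],[0,0,0],[0,0,0],[0,0,0.1],[0,0,0.1]],"claw":[0,0,0,0,0]}'
```

```text
time_s: 20.6
eef_pos: [0.5911, 0.3958, 0.0045]
tcp_rot: [-0.0, 0.836, 0.549, 0.001]
force: [-0.9, -0.1, 5.5]
opening: 0.0366
time_s: 21.22
eef_pos: [0.5912, 0.3956, 0.1448]
tcp_rot: [-0.0, 0.791, 0.612, 0.002]
force: [0.2, -0.6, -0.6]
opening: 0.0368
```

```bash
python3 -m pendant '{"linear":[[0,-0.3,0],[0,-0.6,0],[0,-0.9,0],[0,-1,0],[0,-1,0],[0,-1,0]],"twist":[[0,0,0.1],[0,0,0.161],[0,0,0.161],[0,0,0.161],[0,0,0.161],[0,0,0.161]],"claw":[0,0,0,0,0,0]}'
python3 -m pendant '{"linear":[[0,-0.3,0],[0,-0.6,0],[0,-0.9,0],[0,-1,0],[0,-1,0],[0,-1,0]],"twist":[[0,0,0],[0,0,0],[0,0,0],[0,0,0],[0,0,0],[0,0,0]],"claw":[0,0,0,0,0,0]}'
python3 -m pendant '{"linear":[[0,-0.245,0],[0,-0.245,0],[0,-0.245,0],[0,-0.245,-0.25],[0,-0.245,-0.25],[0,-0.245,-0.25]],"twist":[[0,0,0],[0,0,0],[0,0,0],[0,0,0],[0,0,0],[0,0,0]],"claw":[0,0,0,0,0,0]}'
python3 c.py 9
python3 sm2.py 9 '(.590,-.054,.09)' '[(.038,.056),(.09,.12)]'
```

```text
time_s: 21.98
eef_pos: [0.5897, 0.1982, 0.1423]
tcp_rot: [-0.001, 0.706, 0.708, -0.0]
force: [1.0, 1.1, -1.7]
opening: 0.0369
time_s: 22.72
eef_pos: [0.5907, -0.001, 0.1427]
tcp_rot: [-0.001, 0.705, 0.709, 0.0]
force: [-0.2, 0.3, -1.2]
opening: 0.0367
time_s: 23.48
eef_pos: [0.591, -0.0526, 0.0941]
tcp_rot: [0.0, 0.706, 0.708, 0.0]
force: [0.4, -0.3, -0.2]
opening: 0.037
[ 0.59165259 -0.05329486  0.09495636] jaw 0.06805949172773751 [-0.14203451 -0.29869097 -0.2966666 ] 23.575
side carton [589.6 -54.8] [123.8  56.8] 89.6 0.046
side large [ 590.4 -206.5] [68.2 69.1]
top carton [590.4   3.1] [48.6 10.3] 0.0 0.0485
top large [ 589.9 -201.5] [68.1 66. ]
s 0.038 853 rect [592.2 -55.6] [ 63.  133.1] 0.2 circ [591.6 -56.4] 70.8 tilt [0.5 0.3] z 44.6
s 0.09 477 rect [595.  -59.2] [60.9 59.2] 30.4 circ [592.9 -55.8] 34.5 tilt [ 1.8 10. ] z 110.2
t 0.038 98 rect [ 5.913e+02 -5.000e-01] [62.1 24.1] 0.2 circ [591.3  -0.6] 33.2 tilt [1.2 2.7] z 45.2
```

View pics/c9.png

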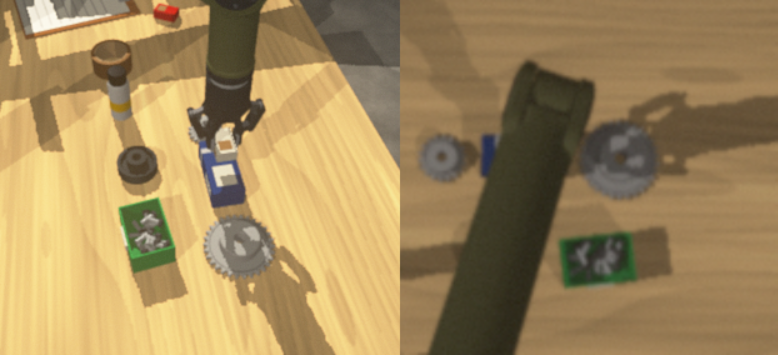

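```bash
python3 - <<'E'
from h import *
s=load('s9');P=cloud(s);z=P[...,2]
hsv=cv2.cvtColor(s['pixels'],cv2.COLOR_RGB2HSV)
k=(abs(P[...,0]-.591)<.017)&(abs(P[...,1]+.055)<.06)&(z>.088)&(z<.125)&(hsv[...,2]>90)
q=P[k];print(len(q),np.percentile(q[:,1],[0,3,10,50]).round(4),np.percentile(q[:,2],[2,50,98]).round(4),np.percentile(q[:,0],[1,99]))
E
```

```text
357 [-0.0863 -0.0852 -0.0843 -0.0696] [0.0918 0.1129 0.1162] [0.57453507 0.60772877]
```

```bash
python3 -m pendant '{"linear":[[0,0,-0.12],[0,0,-0.19],[0,0,-0.21],[0,0,-0.218],[0,0,-0.222],[0,0,-0.222]],"twist":[[0,0,0],[0,0,0],[0,0,0],[0,0,0],[0,0,0],[0,0,0]],"claw":[0,0,0,0,0,0]}'
```

```text
time_s: 24.32
eef_pos: [0.5908, -0.0539, 0.0495]
tcp_rot: [0.0, 0.707, 0.707, 0.0]
force: [-1.5, 0.9, 3.2]
opening: 0.037
```

```bash
python3 -m pendant '{"linear":[[0,0,0],[0,0,0],[0,0,0],[0,0,0],[0,0,0.2],[0,0,0.5],[0,0,0.8],[-0.3,0.3,0.8],[-0.6,0.7,0.8],[-0.86,0.9,0.8],[-0.86,1,0.8],[-0.86,1,0.8]],"twist":[[0,0,0],[0,0,0],[0,0,0],[0,0,0],[0,0,0],[0,0,0],[0,0,0],[0,0,0.1],[0,0,0.2],[0,0,0.3],[0,0,0.4],[0,0,0.5]],"claw":[1,1,1,1,1,1,1,1,1,1,1,1]}'
python3 c.py 10; python3 sm2.py 10 '(.590,-.054,.085)' '[(.038,.056),(.06,.08)]'
```

```text
time_s: 25.82
eef_pos: [0.4156, 0.1498, 0.2088]
tcp_rot: [-0.001, 0.377, 0.926, 0.001]
force: [-0.0, -0.0, -0.1]
opening: 0.0854
[0.41709448 0.14806666 0.20881044] jaw 45.29101250600095 [ 0.5301402  -0.92070073  0.15495545] 25.925
side carton [587.4 -55.6] [127.3  53.5] 88.3 0.0461
side large [ 590.1 -206.9] [69.7 69. ]
top carton [588.3 -51.3] [ 55.5 118.9] 0.3 0.0468
top large [ 589.7 -201.1] [68.  66.6]
s 0.038 782 rect [591.9 -56. ] [132.5  63. ] 89.9 circ [592.5 -56.3] 70.6 tilt [0.2 0.2] z 45.0
s 0.06 372 rect [592.3 -56.6] [62.3 38.9] 89.1 circ [592.1 -56.7] 34.8 tilt [1.9 1.5] z 68.2
t 0.038 491 rect [591.3 -51.5] [ 63.3 126.4] 0.6 circ [591.9 -51.7] 70.2 tilt [-0.1  0.2] z 44.9
t 0.06 198 rect [591.7 -53.1] [34.9 57.6] 0.7 circ [591.7 -52.9] 32.9 tilt [0.6 0.1] z 68.8
```

View pics/c10.png

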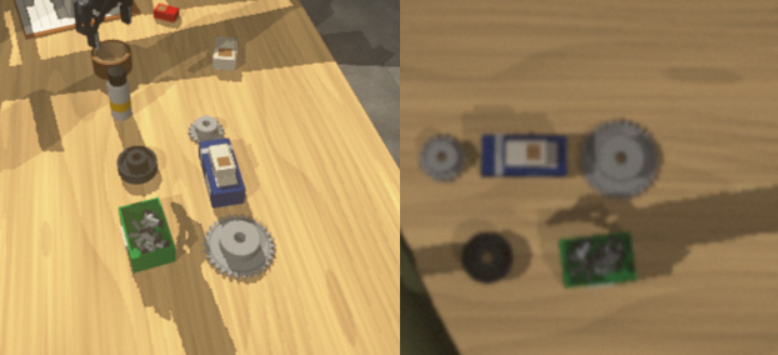

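```bash
python3 -m pendant '{"linear":[[0.005,0.055,0],[0.005,0.055,0],[0.005,0.055,0],[0.005,0.055,0],[0.005,0.055,0],[0.005,0.055,0],[0.005,0.055,-0.2],[0.005,0.055,-0.2]],"twist":[[0,0,0.1],[0,0,0.2],[0,0,0.3],[0,0,0.4],[0,0,0.5],[0,0,0.5],[0,0,0.5],[0,0,0.5]],"claw":[1,1,1,1,1,1,1,1]}'
python3 - <<'E'
from h import *
s=snap('side','s11');st=arm.read_state();q=st['tcp_rot'];print(st['eef_pos'],np.degrees(2*np.arctan2(q[2],q[1]))-90)
cv2.imwrite('pics/s11z.png',cv2.resize(cv2.cvtColor(s['pixels'],cv2.COLOR_RGB2BGR)[60:220,140:310],None,fx=3.5,fy=3.5,interpolation=2))
E
```

```text
time_s: 26.92
eef_pos: [0.4178, 0.1555, 0.1668]
tcp_rot: [-0.002, 0.003, 1.0, -0.002]
force: [-0.5, 0.1, -0.2]
opening: 0.0855
[0.41896814 0.15620646 0.1683447 ] 89.76953404125473
```

View pics/s11z.png

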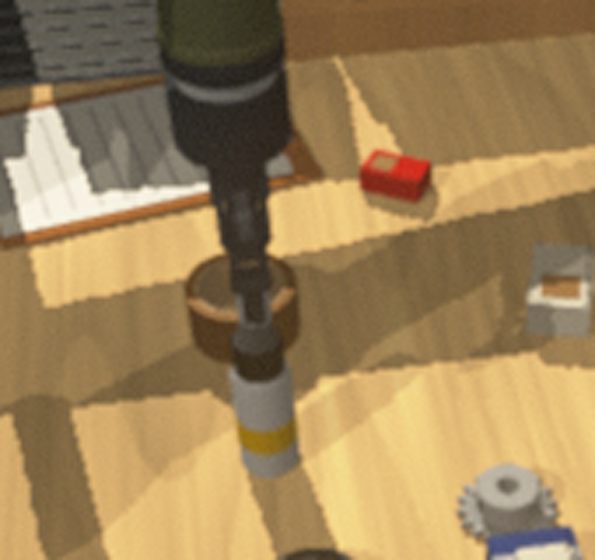

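```bash
python3 -m pendant '{"linear":[[0,0.01,-0.15],[0,0.01,-0.3],[0,0.01,-0.45],[0,0.01,-0.52],[0,0.01,-0.52],[0,0.01,-0.52],[0,0.01,-0.52],[0,0.01,-0.52],[0,0.01,-0.52],[0,0.01,-0.52],[0,0.01,-0.52],[0,0.01,-0.52]],"twist":[[0,0,0],[0,0,0],[0,0,0],[0,0,0],[0,0,0],[0,0,0],[0,0,0],[0,0,0],[0,0,0],[0,0,0],[0,0,0],[0,0,0]],"claw":[1,1,1,1,1,0,0,0,0,0,0,0]}'
```

```text
time_s: 28.48
eef_pos: [0.4202, 0.1596, 0.066]
tcp_rot: [0.001, -0.0, 1.0, 0.001]
force: [-0.9, -0.5, 5.6]
opening: 0.0445
```

```bash
python3 -m pendant '{"linear":[[0,0,0.1],[0,0,0.3],[0,0,0.55],[0,0,0.55],[0.3,0,0.55],[0.6,0,0.55],[0.9,0,0.55],[1,0,0.55],[1,0,0.55]],"twist":[[0,0,0],[0,0,0],[0,0,0],[0,0,0],[0,0,0],[0,0,0],[0,0,0],[0,0,0],[0,0,0]],"claw":[0,0,0,0,0,0,0,0,0]}'
python3 -m pendant '{"linear":[[0.22,-0.25,0],[0.22,-0.5,0],[0.22,-0.75,0],[0.22,-1,0],[0.22,-1,0],[0.22,-1,0]],"twist":[[0,0,0],[0,0,0],[0,0,0],[0,0,0],[0,0,0],[0,0,0]],"claw":[0,0,0,0,0,0]}'
python3 c.py 12
```

```text
time_s: 29.6
eef_pos: [0.6197, 0.1581, 0.1725]
tcp_rot: [-0.001, 0.001, 1.0, -0.002]
force: [0.0, -1.4, -1.4]
opening: 0.0442
time_s: 30.35
eef_pos: [0.6624, -0.0397, 0.1746]
tcp_rot: [-0.0, -0.0, 1.0, 0.001]
force: [0.5, 0.7, -2.3]
opening: 0.0444
[ 0.66293923 -0.03811714  0.17439672] jaw 90.18223448461433 [-0.53905599  0.80314202 -1.75304764] 30.45
side carton [588.6 -55.1] [128.3  53.4] 89.9 0.0455
side large [ 590.2 -206. ] [69.1 69.4]
top carton [587.5 -92.3] [55.1 40.9] 3.3 0.0465
top large [ 590.2 -201.9] [66.5 68.7]
```

View pics/c12.png

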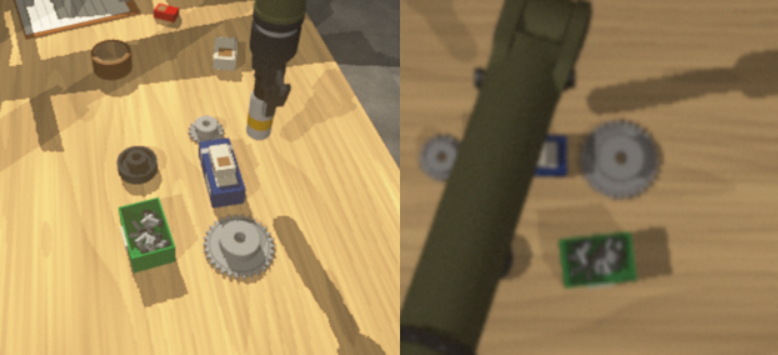

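```bash
python3 -m pendant '{"linear":[[0.02,-0.06,0],[0.02,-0.06,0],[0.02,-0.06,-0.15],[0.02,-0.06,-0.3],[0.02,-0.06,-0.42],[0.02,-0.06,-0.44],[0.02,-0.06,-0.44]],"twist":[[0,0,0],[0,0,0],[0,0,0],[0,0,0],[0,0,0],[0,0,0],[0,0,0]],"claw":[0,0,0,0,0,0,0]}'
python3 c.py 13
python3 sm2.py 13 '(.665,-.054,.04)' '[(.024,.035),(.035,.05),(.05,.06),(.06,.07)]'
python3 - <<'E'
from h import *
s=load('s13')
cv2.imwrite('pics/s13z.png',cv2.resize(cv2.cvtColor(s['pixels'],cv2.COLOR_RGB2BGR)[130:300,230:400],None,fx=3.5,fy=3.5,interpolation=2))
E
```

```text
time_s: 31.32
eef_pos: [0.6677, -0.0529, 0.0873]
tcp_rot: [0.0, -0.0, 1.0, -0.0]
force: [0.7, 0.6, -2.0]
opening: 0.0444
[ 0.66818135 -0.05301161  0.08814247] jaw 90.01739711425577 [ 0.40288625 -0.72615651 -0.4348779 ] 31.425
side carton [590.1 -55.4] [128.4  57.2] 89.8 0.046
side large [ 590.5 -206.2] [68.8 69.6]
top carton [588.1 -91.2] [55.4 44.5] 1.3 0.0459
top large [ 590.2 -201.5] [65.1 69.4]
s 0.024 52 rect [662.3 -69.3] [17.5 43.2] 72.0 circ [664.8 -61.6] 21.6 tilt [0.1 5.4] z 30.0
s 0.035 69 rect [660.3 -70.2] [19.2 43.9] 68.3 circ [663.9 -61.3] 21.9 tilt [-2.7 -1.2] z 42.3
s 0.05 54 rect [660.9 -66.8] [21.2 45.7] 65.2 circ [665.3 -57.2] 22.8 tilt [-0.6 -3.8] z 54.3
s 0.06 55 rect [660.8 -69.8] [16.4 42.7] 69.6 circ [663.3 -62.8] 21.4 tilt [0.  1.8] z 65.0
```

View pics/s13z.png

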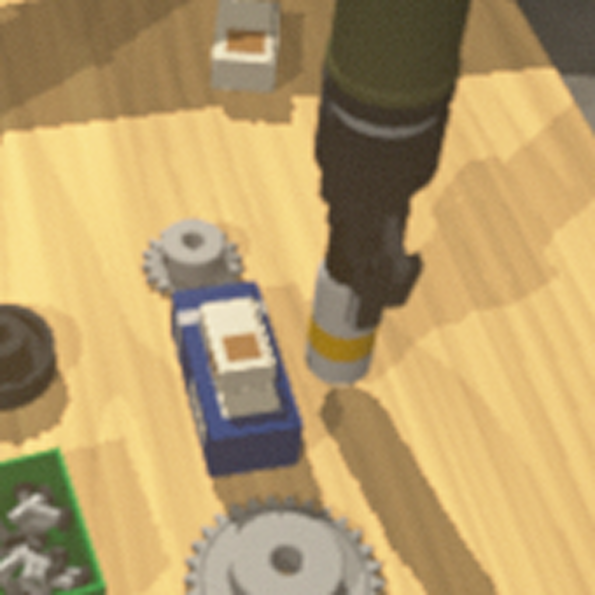

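```bash
cat > can.py <<'E'
from h import *
import sys
from scipy.optimize import least_squares
s=load(sys.argv[1]);P=cloud(s);z=P[...,2]
for lo,hi in eval(sys.argv[2]):
    k=(np.hypot(P[...,0]-.664,P[...,1]+.055)<.035)&(z>lo)&(z<hi);q=P[k][:,:2]
    r=least_squares(lambda c:np.hypot(q[:,0]-c[0],q[:,1]-c[1])-.023,[.665,-.05],loss='soft_l1',f_scale=.001)
    print(lo,len(q),r.x.round(4),np.percentile(q[:,0],1).round(4))
E
python3 can.py s13 '[(.026,.04),(.04,.055),(.055,.07)]'
```

```text
0.026 69 [ 0.6669 -0.0539] 0.6439
0.04 79 [ 0.6668 -0.0543] 0.6434
0.055 75 [ 0.6665 -0.0544] 0.6432
```

```bash
python3 -m pendant '{"linear":[[0,-0.005,-0.06],[0,-0.005,-0.1],[0,-0.005,-0.106],[0,-0.005,-0.106]],"twist":[[0,0,0],[0,0,0],[0,0,0],[0,0,0]],"claw":[0,0,0,0]}'
```

```text
time_s: 31.92
eef_pos: [0.6674, -0.0538, 0.0661]
tcp_rot: [0.0, -0.0, 1.0, 0.0]
force: [-1.0, 0.5, 4.2]
opening: 0.0445
```

```bash
python3 -m pendant '{"linear":[[0,0,0],[0,0,0],[0,0,0],[0,0,0],[0,0,0],[0,0,0.15],[0,0,0.4],[0,0,0.7],[0,0,0.9],[0,0.5,0.9],[0,1,0.9],[0,1,0.9]],"twist":[[0,0,0],[0,0,0],[0,0,0],[0,0,0],[0,0,0],[0,0,0],[0,0,0],[0,0,0],[0,0,0],[0,0,0],[0,0,0],[0,0,0]],"claw":[1,1,1,1,1,1,1,1,1,1,1,1]}'
python3 -m pendant '{"linear":[[0,0.5,0],[0,1,0],[0,1,0],[0,1,0],[0,1,0]],"twist":[[0,0,0],[0,0,0],[0,0,0],[0,0,0],[0,0,0]],"claw":[1,1,1,1,1]}'
python3 c.py 14
python3 can.py s14 '[(.01,.03),(.03,.055),(.055,.09)]'; python3 -c "
from m import *
measure(load('t14'))"
python3 sm2.py 14 '(.590,-.054,.085)' '[(.038,.056)]';python3 sm2.py 14 '(.590,.068,.03)' '[(.022,.034)]'
```

```text
time_s: 33.42
eef_pos: [0.6672, 0.1356, 0.2459]
tcp_rot: [0.0, 0.0, 1.0, 0.0]
force: [1.2, 0.5, 0.1]
opening: 0.0856
time_s: 34.05
eef_pos: [0.667, 0.3345, 0.2449]
tcp_rot: [-0.0, -0.001, 1.0, -0.001]
force: [0.3, -0.8, 0.4]
opening: 0.0856
[0.6680245  0.33082958 0.24582118] jaw 89.82947313181685 [-0.45276809 -0.75704194 -0.396875  ] 34.15
side carton [590.5 -55.9] [127.5  58. ] 89.7 0.0459
side large [ 590.1 -206.9] [69.1 69.2]
top carton [587.9 -51.3] [ 55.4 118.8] 0.3 0.0476
top large [ 589.3 -201.3] [68.4 66.2]
0.01 93 [ 0.6668 -0.0557] 0.6433
0.03 134 [ 0.6667 -0.0557] 0.6432
0.055 194 [ 0.6666 -0.0555] 0.6434
[182.6 152.5] 387 mean [0.6824 0.3018 0.0352] rect [684.7 304. ] [85.5 54.3] 74.1 ztop 0.0384 [106.  95.  81.]
[286.2 156.4] 206 mean [ 0.6655 -0.0519  0.1253] rect [665.8 -52.3] [36.  33.3] 88.5 ztop 0.1278 [75. 65. 53.]
[285.6 179.3] 743 mean [ 0.5912 -0.0527  0.0692] rect [590.2 -52.9] [37.3 57.6] 0.4 ztop 0.0702 [92. 87. 90.]
[329.2 180.6] 328 mean [ 0.5903 -0.2031  0.0312] rect [ 589.1 -201.3] [68.4 66.7] 89.6 ztop 0.0344 [116. 112. 108.]
[248.6 180. ] 157 mean [0.589
[... 202 characters left out ...]
.3] 398 mean [0.4343 0.0021 0.0352] rect [436.8  -1.8] [64.  56.2] 41.5 ztop 0.0363 [55. 47. 38.]
[319.5 225.3] 443 mean [ 0.4341 -0.1639  0.048 ] rect [ 430.9 -164.7] [ 78.1 106.1] 7.5 ztop 0.0495 [76. 86. 64.]
[182.7 229.8] 166 mean [0.4199 0.2944 0.049 ] rect [416.9 297.9] [91.8 47.7] 12.0 ztop 0.052 [80. 57. 35.]
s 0.038 861 rect [615.6 -55.3] [110.7 132.8] 0.1 circ [600.7 -56.9] 73.7 tilt [1.  0.1] z 45.2
t 0.038 511 rect [613.8 -51.3] [107.8 125.9] 0.3 circ [598.8 -52.1] 72.4 tilt [-0.5  0.2] z 45.2
s 0.022 202 rect [590.4  69.9] [47.3 47.6] 1.5 circ [590.5  70.3] 25.4 tilt [-1.6  0.4] z 27.2
t 0.022 127 rect [590.4  74.2] [45.7 44.6] 0.5 circ [589.7  74. ] 24.2 tilt [-2.4 -1.2] z 27.9
```

View pics/c14.png

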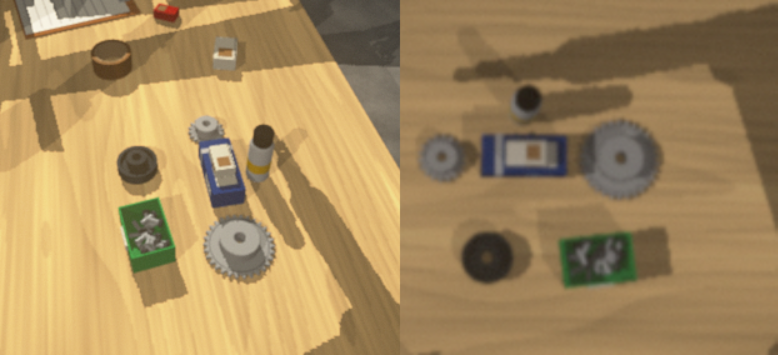

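Both views show the whole layout in place, with the can upright, the link box centred on the carton, and the arm clear. I'll hand in.

```bash
python3 -c "
from rig import arm
print(arm.hand_in(), arm.read_state()['time_s'])"
```

```text
the job is handed in; nothing more can be done
the job is handed in; nothing more can be done
```

The layout is done and handed in at about 34 s of the 112 s allowed. I placed the carton, the small sprocket, the link box and the can in that order. Every item was set down gently, with about 5 N or less at contact.

What the last pictures showed:
- **Row:** the carton centre is about 150 mm left of the large sprocket's, and the small sprocket about 125.5 mm left of the carton's. That makes both gaps about 21.5 mm. All three line up within about 1–2 mm, with the carton within 1° of square.
- **Link box:** it lies flat on the carton, within about 1–2 mm of its centre, with its long side along the carton's.
- **Spray can:** it stands upright behind the middle of the carton, with about 20–21 mm clear.
- **Left alone:** the large sprocket, bin, pulley and the two look-alike boxes measured or looked unmoved. The arm partly hid the tape roll and the red box from the top camera at the end, but both were in place in the side view.

**Camera disagreement:** the top and side cameras differ by a steady 4–5 mm in the left–right direction. I used their mean for absolute positions and compared gaps within a single view, where the two cameras agree to about 1–2 mm.

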